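Load a drilling fixture and press its jig cover down over the locating pin

TASK

Slide the hardwood blank along the open lane of the drilling fixture, under the steel keeper bar, until it is fully home against the end stop, and let go of it. Then lay the jig cover over the fixture square with it, ease it about until it drops onto the locating pin hidden beneath it, and press it down against the springs until it sits flush on the rails. Finish while still holding it pressed down, and leave the spray can, cup and sanding block alone.

Things in the scene. Friction and masses are not known exactly. Their poses are not given: they have to be found in the camera images.
- fixture: Drilling fixture of plywood and white-faced board, fixed to the bench. Origin on the bench under the axis of its locating pin; x along its lane towards the end stop (away from the robot, yaw up to 0.3 rad), y left, z up. Base 12 mm thick, x -40 to 75, y -80 to 80 mm. Rails and blocks have flat tops at z = 28 mm, x -40 to 40 mm; the cover finally rests on these.
- pin_tip (a point): Tip of the steel locating pin, at x = 0, y = 0, z = 44 mm in the fixture's frame. Pin 12 mm in diameter, standing 16 mm above the centre block, its last 4 mm tapering to 5 mm in diameter. Axes as the fixture's.
- lane_stop (a point): Far end of the lane: the point on its floor and centre line at the end stop, at x = 62, y = -39.5, z = 12 mm in the fixture's frame. The lane is a channel 47 mm wide, open above, with walls 16 mm high, from x = -40 to 62 mm. Axes as the fixture's.
- keeper (a point): Middle of the underside of the steel keeper bar, which bridges the lane from x = 44 to 75 mm, 14.5 mm above the lane floor; at x = 59.5, y = -39.5, z = 26.5 mm in the fixture's frame. Its top is at z = 32.5 mm, two screw heads to 35.5 mm. The blank's end slides under it.
- mouth (a point): Middle of the floor at the front of the lane's flared mouth, at x = -62, y = -39.5, z = 12 mm in the fixture's frame. The mouth, 12 mm high, level with the lane floor, narrows from about 59 mm wide to the lane at x = -40 mm.
- lifters (a joint): Two sprung aluminium lifter bars in the fixture's left and right rails (y = +/-71.5 mm), 60 x 10 mm, moving together. 0 = up, tops at z = 34 mm, 6 mm above the rails; 0.006 = pressed flush with the rails. They push up with 5.4 N when up, 10.8 N when flush: they carry the cover's weight, so it must be held down.
- blank_center (a point): Centre (half-way up) of the hardwood blank, a dark slab 160 x 44 x 12 mm, about 70 g, lying flat on the bench; x along its length, z up; either end may go first. When home its centre is at x = -18, y = -39.5, z = 18 mm in the fixture's frame, and its last 58 mm stick out of the lane (34 mm of it clear of the mouth).
- cover_handle (a point): Centre of the jig cover's handle, a dark wooden bar 60 (x) x 18 (y) x 40 mm tall on the middle of a wooden plate 80 (x) x 150 (y) x 18 mm with two steel bushes at each end; 250 g in all, lying flat, z up, same after a half turn. The point is 38 mm above the underside. Resting on the lifters, pin in its bore, it is 72 mm above the bench; flush on the rails 66 mm; standing on the pin's tip 82 mm.
- cover_bore (a point): Centre of the mouth of the cover's bore for the pin, in its underside straight below the handle: 15 mm in diameter, 18 mm deep, ending at the handle's foot. Axes as the cover's.
- spray: Spray can standing by, 66 mm in diameter, 190 mm tall; origin at its foot. Leave alone.
- cup: White plastic cup standing by, 90 mm in diameter, 100 mm tall; origin at its foot. Leave alone.
- sander: Cork sanding block lying by, 62 x 100 x 25 mm; origin at its underside. Leave alone.
There are look-alikes about, which are no part of the job. Several things look just like the fixture: the one meant starts farthest to the robot's right.

How it is judged:
By the outcome, as a careful person would: the job done as asked, in the order asked, and still so for the second after the job is handed in, while the arm keeps its last pose, push and grip.
It also fails if it takes over 69 s, if anything falls off the work surface, if the arm or the gripper's body presses on something with over 40 N, if the wrist force passes 120 N, or if a joint passes its speed limit or range.

ROBOT

A 6-joint arm with a two-finger parallel gripper is mounted at the origin on the work surface. World frame = base frame: x ahead of the robot, y to its left, z up, the work surface at z = 0. Lengths are in mm, angles in rad, forces in N, time in s.
With the tool pointing down it reaches from about 275 to 775 mm from the base axis. Payload 14.6 kg.
Tool frame: the origin (TCP) lies between the finger pads; the fingertips stand 25 mm ahead of it and the grasp point (between the pads) lies 6 mm ahead of it; y points along the fingers, z is the direction in which the jaws open and shut, and the axes are right-handed (so a half turn about y gives the same grasp; the last joint's range is limited). The gripper opens to 85 mm and grips with 20 to 120 N. Pads are 22 mm wide; open, the fingers measure 114 mm over their backs; the gripper's body (76 mm by 85 mm) begins 54 mm behind the grasp point. The pads swing forward as they close: fully open they stand 13 mm farther back than shut.
Start: joints at [-1.257, 0.263, -0.048, 1.259, 0, 1.415], TCP at [237.198, -468.365, 256.278] pointing down, gripper open.
Joint ranges: [-2.65, 2.65], [-0.89, 1.7], [-1.18, 1.37], [-2.13, 2.11], [-1.35, 1.29], [-3.14, 3.14]. Speed limits (rad/s): [1.89, 1.89, 2.57, 2.79, 3.14, 3.14].

INTERFACE

Orientations are given as a rotation vector (axis times angle).
In Python, from bench import env, viewer gives the robot as it stands.
- The arm moves only by the tool move_arm, never from a script. Its argument "targets" is a list of rows, each a list of 7 numbers: the turn, a rotation vector about the tool's x, y, z in degrees, then the shift along the tool's x, y, z in mm, then the opening, from 0 (shut) to 1 (fully open). In form: [[rx, ry, rz, tx, ty, tz, claw], ...]. A call has 1 to 12 rows; each row shifts and turns the commanded pose from where the row before left it, along the tool's axes as they then stand; what a row does not reach is not made up. A row lasts 1/8 s, in which the tool goes at most 62.5 mm and 10.7 degrees, less where a joint would pass 70% of its speed; a pose out of reach is approached as far as the arm can. A call with a gripper value outside its range is refused whole. The fingers move at their own pace and stop on an object; "squeeze" is the grip in N (left out, the last holds). Time passes only in rows, so rows that do not move let the fingers close. It gives the time, the measured TCP pose, the force and the opening at its end, in the units of the state.
- env.observe(): the state, without advancing time (a new reading comes with each control period).
- viewer.read_camera(name): name is "scene" or "top"; returns (picture, depth): 420x560x3 uint8, blue, green, red; 420x560 float32, mm along the optical axis (not along the pixel's ray), 0 where there is no reading.
- viewer.calibration(name): a dict with "fov_y" (degrees; the focal length in pixels is half the picture's height over the tangent of half this angle, whatever the lens; pixels are square), "cx", "cy" (the principal point, pixels), "k1" (the pictures are not rectified: a ray, as slopes to the right and down, at radius r is drawn at 1 + k1 r^2 times it, then the intrinsics apply), "R" (3x3) and "t" (3): a world point X has camera coordinates R X + t. Camera axes: x right, y down, z forward; pixel columns grow to the right and rows downward; lengths in mm; the calibration is good to about 2 mm. A picture is of the moment at which its call begins. calibration takes no time and is no camera call.
- env.finish_job(): hands the job in, once; it reports no verdict.
The state is a dict: "clock": time; "joint_positions": joint angles; "qvel": joint speeds; "joint_torque": joint torques, N m; "eef_pos": TCP position; "orientation": TCP orientation; "wrist_force": force on the tool from outside, world axes, zero at the start; "torque": the same for the moment, N m; "width": finger opening in mm.
Only numpy, scipy, OpenCV 4.12 (cv2) and the standard library are available. Lean on these libraries where they do the work, as an engineer would, in place of code of your own. Each camera call takes 0.05 s, during which the arm holds its last target.

## Working session

There is one attempt and no reset: what is moved stays moved. The work goes in short steps, Python scripts to look and compute and a tool call to move; the robot and the scene stay as the last step left them, time stands still between calls to the robot, and variables do not carry over. Pictures are saved under pics/ and viewed, and the job is handed in when it is done.

Besides the shell and the picture viewer there is one more tool, called after "Request:" as name(argument=value, ...), one argument or row to a line, values as JSON. move_arm: Moves the arm, as the interface text tells. Its arguments: {"type":"object","properties":{"targets":{"type":"array"},"squeeze":{"type":"number"}},"required":["targets"]}

```bash
ls; mkdir -p pics; python3 - <<'E'
from bench import env, viewer
import cv2, numpy as np
for n in ("scene","top"):
    p,d=viewer.read_camera(n); cv2.imwrite(f"pics/{n}0.png",p); np.save(f"pics/{n}0.npy",d)
    c=viewer.calibration(n); print(n,{k:np.round(v,4).tolist() for k,v in c.items()})
print(env.observe())
E
```

```text
pics
scene {'fov_y': 50.8773, 'cx': 278.1294, 'cy': 214.251, 'k1': 0.0193, 'R': [[-0.6065, 0.7951, 0.0051], [0.6302, 0.4846, -0.6067], [-0.4848, -0.3647, -0.7949]], 't': [339.6437, -341.8985, 1193.9925]}
top {'fov_y': 50.4958, 'cx': 283.2041, 'cy': 208.7644, 'k1': -0.122, 'R': [[-0.0273, -0.9996, -0.008], [-0.9906, 0.0281, -0.1337], [0.1339, 0.0042, -0.991]], 't': [25.0702, 581.0017, 906.8614]}
{'clock': 0.1, 'joint_positions': array([-1.25731762e+00,  2.63430817e-01, -4.88590660e-02,  1.25940298e+00,
        1.44482923e-05,  1.41550230e+00]), 'qvel': array([-4.78487215e-04, -6.92242757e-04,  1.52610120e-03,  6.47537383e-04,
        4.70634699e-05, -1.19102177e-03]), 'joint_torque': array([ 3.75081829e-03, -6.38579607e+01,  3.85062540e+01,  1.01268906e-02,
       -1.13147855e-04, -8.72459651e-06]), 'eef_pos': array([ 237.12278298, -468.14985943,  255.90141654]), 'orientation': array([-0.46815472,  1.96131588, -1.95951225]), 'wrist_force': array([-0.10284323,  0.98820147,  0.41700391]), 'torque': array([0.03269852, 0.01032948, 0.04049877]), 'width': 85.54146341539375}
```

View pics/scene0.png

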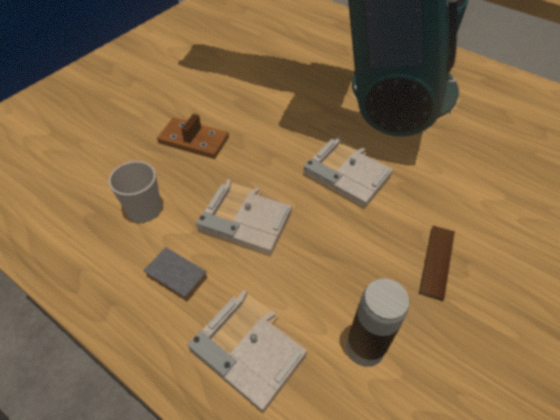

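View pics/top0.png

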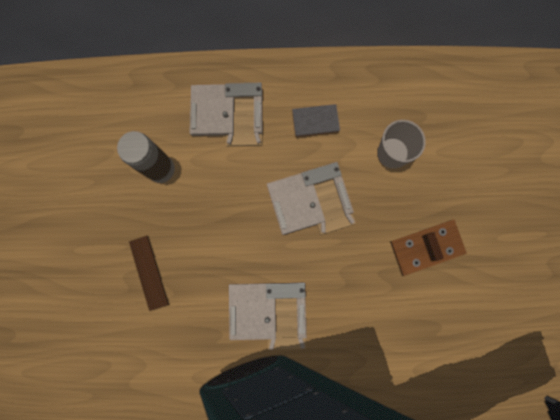

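Candidates for the fixture by pin pixel in the top view: (225,114), (312,205), (267,320). Robot's right is −y, which is image right, so (312,205) is the one meant. There is one blank at (149,272) and one cover at (430,247). I'll check these in close crops and measure.

```bash
cat > h.py <<'E'
import numpy as np, cv2
from bench import env, viewer
from scipy.spatial.transform import Rotation as Ro
def K(c):
    f=210/np.tan(np.radians(c['fov_y']/2)); return f
def ray(n,uv):
    c=viewer.calibration(n); f=K(c); uv=np.atleast_2d(uv).astype(float)
    q=(uv-[c['cx'],c['cy']])/f; s=q.copy()
    for _ in range(20): s=q/(1+c['k1']*(s**2).sum(1,keepdims=True))
    R=np.array(c['R']); t=np.array(c['t'])
    return -R.T@t, np.c_[s,np.ones(len(s))]@R
def plane(n,uv,z):
    o,d=ray(n,uv); k=(z-o[2])/d[:,2]; return o+d*k[:,None]
def proj(n,X):
    c=viewer.calibration(n); f=K(c); p=np.atleast_2d(X)@np.array(c['R']).T+np.array(c['t']); s=p[:,:2]/p[:,2:]
    return s*(1+c['k1']*(s**2).sum(1,keepdims=True))*f+[c['cx'],c['cy']]
def cloud(n,d):
    v,u=np.mgrid[0:420,0:560]; o,r=ray(n,np.c_[u.ravel(),v.ravel()])
    return (o+r*d.reshape(-1,1)).reshape(420,560,3)   # r has unit z in camera
E
python3 - <<'E'
from h import *
t=cv2.imread("pics/top0.png"); s=cv2.imread("pics/scene0.png")
def crop(im,x,y,w,h,k,name): cv2.imwrite(name,cv2.resize(im[y:y+h,x:x+w],None,fx=k,fy=k,interpolation=cv2.INTER_CUBIC))
crop(t,255,150,110,95,7,"pics/c_fix.png"); crop(s,185,170,120,90,6,"pics/c_fixs.png")
a=cv2.resize(t[210:285,380:480],None,fx=4,fy=4); b=cv2.resize(t[225:320,110:190],None,fx=4,fy=4)
cv2.imwrite("pics/c_cov.png",a); cv2.imwrite("pics/c_bl.png",b)
hsv=cv2.cvtColor(t,cv2.COLOR_BGR2HSV)
for p in [(149,272),(410,262),(432,247),(300,215),(320,175),(250,200),(200,30)]: print(p,hsv[p[1],p[0]])
E
```

```text
(149, 272) [ 11 144  71]
(410, 262) [ 13 166 114]
(432, 247) [ 14 173  59]
(300, 215) [ 12  38 149]
(320, 175) [ 23  17 120]
(250, 200) [ 17 127 141]
(200, 30) [90  9 58]
```

View pics/c_fix.png

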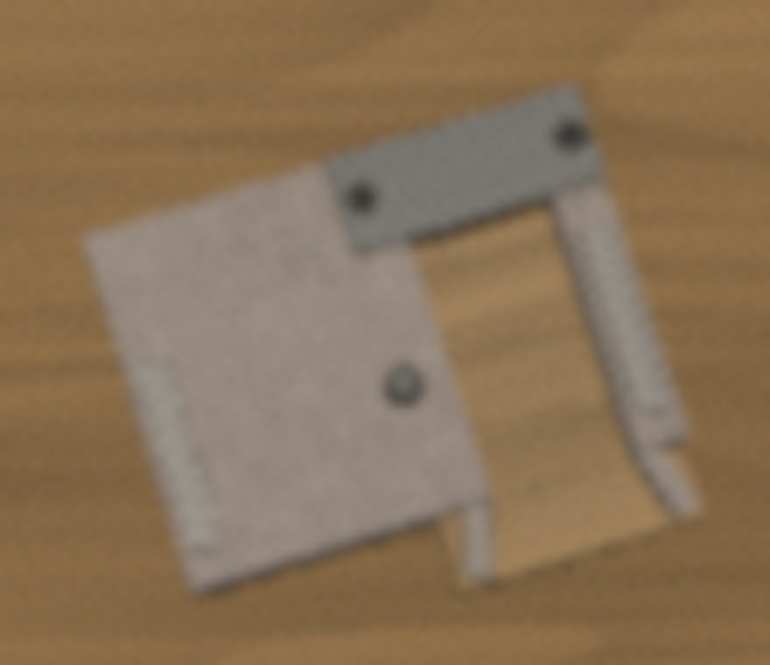

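View pics/c_fixs.png

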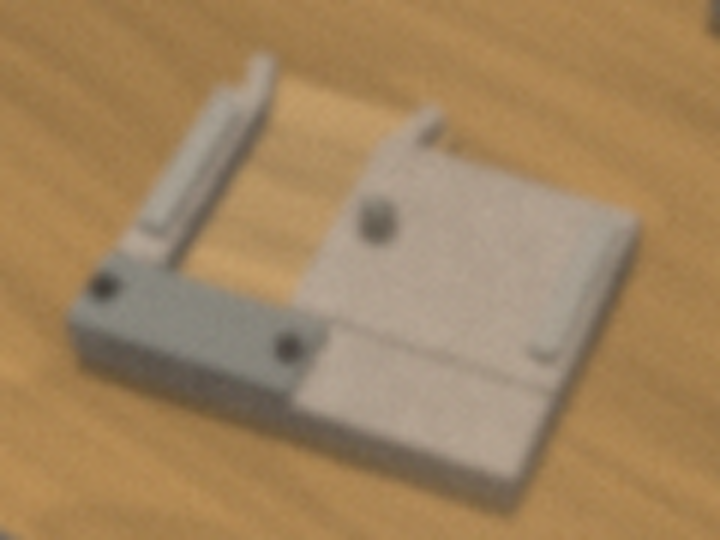

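View pics/c_cov.png

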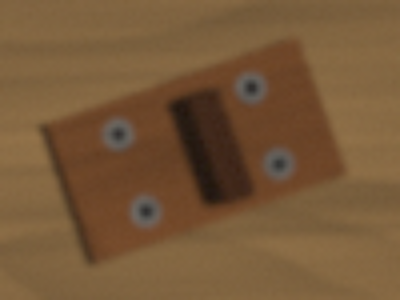

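View pics/c_bl.png

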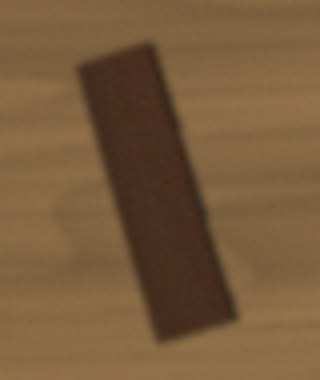

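```bash
cat > m1.py <<'E'
from h import *
from scipy.optimize import least_squares
u=lambda c,ox,oy,k: [(c[0]+.5)/k-.5+ox,(c[1]+.5)/k-.5+oy]
T=lambda *c:u(c,255,150,7); S=lambda *c:u(c,185,170,6)
# fixture-frame pt, pixel
ft=[((0,0,44),T(404,383)),((75,-8,32.5),None)]
obs_t=[((0,0,44),T(404,383)),((-40,80,28),T(195,570)),((75,80,28),None),
 ((-40,-16,28),T(487,503)),((-40,-80,28),T(690,440))]
obs_s=[((0,0,44),S(379,208)),((-40,80,28),S(636,217)),((40,80,28),S(553,390)),((-40,-16,28),S(397,137))]
def scr(n,a,b): return
def res(p,which):
    x,y,yaw,L=p; c,s=np.cos(yaw),np.sin(yaw); r=[]
    W=lambda P:(x+c*P[0]-s*P[1],y+s*P[0]+c*P[1],P[2])
    for n,o in which:
        for P,px in o:
            if px is None: continue
            r+=list((proj(n,[W(P)])[0]-px))
        h=L/2
        sc={'top':[T(361,197),T(571,133)],'scene':[S(289,345),S(105,285)]}[n]
        for yy,px in zip((-39.5+h,-39.5-h),sc): r+=list(proj(n,[W((59.5,yy,35.5))])[0]-px)
    return np.array(r)
for name,w in (('top',[('top',obs_t)]),('scene',[('scene',obs_s)]),('both',[('top',obs_t),('scene',obs_s)])):
    r=least_squares(res,[500,-30,.2,60],args=(w,),loss='soft_l1'); print(name,r.x.round(3)); print(np.round(r.fun if 0 else res(r.x,w),1).reshape(-1,2).tolist())
print(plane('top',[T(404,383)],44), plane('scene',[S(379,208)],44))
# blank, cover masks
for n in('top','scene'):
    im=cv2.imread(f"pics/{n}0.png"); hsv=cv2.cvtColor(im,cv2.COLOR_BGR2HSV)
    d=np.load(f"pics/{n}0.npy"); P=cloud(n,d)
    roi={'top':{'bl':(125,230,180,320),'cov':(380,210,480,285)},'scene':{'bl':(410,215,470,310),'cov':(150,105,240,165)}}[n]
    for k,(a,b,c_,e) in roi.items():
        m=np.zeros((420,560),bool); m[b:e,a:c_]=True
        z={'bl':12,'cov':18}[k]
        hi=m&(d>0)&(abs(P[...,2]-z)<5)
        mm=(m&(P[...,2]>z/2)&(d>0)).astype(np.uint8)
        col=(m&(hsv[...,2]<(95 if k=='bl' else 255))&(hsv[...,0]<16)).astype(np.uint8)
        q=P[hi]; rr=cv2.minAreaRect(q[:,:2].astype(np.float32))
        print(n,k,hi.sum(),'zmed',np.median(q[:,2]).round(1),'depth rect',np.round(rr[0],1),np.round(rr[1],1),round(rr[2],1))
        if k=='bl':
            cs,_=cv2.findContours(col,0,1); cc=max(cs,key=cv2.contourArea)[:,0]; w=plane(n,cc,12)[:,:2].astype(np.float32); print('  colour rect',[np.round(v,1) for v in cv2.minAreaRect(w)])
E
python3 m1.py
```

```text
top [589.305 -52.973  44.243  68.153]
[[0.0, -0.3], [-0.9, 2.4], [0.3, -0.8], [-0.3, -0.2], [0.3, -0.1], [0.4, 0.3]]
scene [591.557 -53.537 -31.147  67.341]
[[-0.0, -0.8], [1.0, 0.0], [0.2, 0.8], [-1.8, -0.1], [-0.1, 0.2], [0.1, -0.2]]Traceback (most recent call last):
  File "m1.py", line 23, in <module>
    r=least_squares(res,[500,-30,.2,60],args=(w,),loss='soft_l1'); print(name,r.x.round(3)); print(np.round(r.fun if 0 else res(r.x,w),1).reshape(-1,2).tolist())
    return func(*args, **kwargs)
    result = trf(vector_fun.fun, vector_fun.jac, x0, f0, J0, lb, ub, ftol, xtol,
                 gtol, max_nfev, x_scale, loss_function, tr_solver,
                 tr_options.copy(), verbose, callback=callback_wrapped)
    return trf_no_bounds(
        fun, jac, x0, f0, J0, ftol, xtol, gtol, max_nfev, x_scale,
        loss_function, tr_solver, tr_options, verbose, callback=callback)
    J = jac(x)
    self._update_jac()
    ~~~~~~~~~~~~~~~~^^
    self.J = self.jac_wrapped(xp_copy(self.x), f0=self.f)
             ~~~~~~~~~~~~~~~~^^^^^^^^^^^^^^^^^^^^^^^^^^^^
    J, dct = approx_derivative(
 
[... 534 characters left out ...]
  ^^^^^^^
    f = np.atleast_1d(self.fun(x, *self.args, **self.kwargs))
                      ~~~~~~~~^^^^^^^^^^^^^^^^^^^^^^^^^^^^^^
    return np.atleast_1d(self.fun(x))
                         ~~~~~~~~^^^
    return self.f(x, *self.args, **self.kwargs)
           ~~~~~~^^^^^^^^^^^^^^^^^^^^^^^^^^^^^^
  File "m1.py", line 20, in res
    for yy,px in zip((-39.5+h,-39.5-h),sc): r+=list(proj(n,[W((59.5,yy,35.5))])[0]-px)
                                                    ~~~~^^^^^^^^^^^^^^^^^^^^^^^
  File "h.py", line 15, in proj
    c=viewer.calibration(n); f=K(c); p=np.atleast_2d(X)@np.array(c['R']).T+np.array(c['t']); s=p[:,:2]/p[:,2:]
ValueError: time passes only in moves, steps and waits
```

```bash
python3 - <<'E'
s=open('h.py').read()
s=s.replace("def K(c)","""import json,os
if not os.path.exists('cal.json'):
    json.dump({n:{k:np.asarray(v).tolist() for k,v in viewer.calibration(n).items()} for n in('top','scene')},open('cal.json','w'))
CAL=json.load(open('cal.json'))
def K(c)""").replace("c=viewer.calibration(n)","c=CAL[n]")
open('h.py','w').write(s)
m=open('m1.py').read().replace("[500,-30,.2,60]","[590,-53,.2,68]").replace("((-40,80,28),T(195,570)),","").replace(",((-40,-16,28),S(397,137))","")
open('m1.py','w').write(m)
E
python3 m1.py; python3 -c "
from h import *;print(env.observe()['clock'])"
```

```text
top [ 5.88674e+02 -5.27220e+01  2.65000e-01  6.80930e+01]
[[-0.1, -0.0], [0.3, -0.5], [-0.4, -0.1], [0.0, 0.2], [0.1, 0.5]]
scene [ 5.91875e+02 -5.40920e+01  2.77000e-01  6.72210e+01]
[[-0.4, -0.8], [0.6, -0.3], [0.2, 0.6], [-0.2, 0.2], [-0.2, 0.1]]
both [ 5.90209e+02 -5.33310e+01  2.61000e-01  6.78400e+01]
[[0.2, -0.7], [0.5, -1.2], [-0.2, -0.7], [0.5, -0.5], [0.4, -0.1], [0.5, -1.1], [1.5, -0.1], [0.5, 0.6], [0.4, -0.3], [0.4, -0.9]]
[[588.63130668 -52.89043293  44.        ]] [[593.01939858 -52.19249056  44.        ]]
top bl 1461 zmed 12.6 depth rect [452.5 308.4] [160.2  45. ] 17.4
  colour rect [array([453.6, 307. ]), array([158.7,  46. ]), np.float64(17.3)]
top cov 2089 zmed 18.0 depth rect [ 491.8 -305.1] [ 79.3 152.1] 16.6
scene bl 1676 zmed 11.7 depth rect [456.3 307.1] [161.9  44.2] 17.1
  colour rect [array([460.5, 307.1]), array([160.7,  42.9]), np.float64(17.2)]
scene cov 1284 zmed 17.0 depth rect [ 494.8 -306.7] [ 83.7 155.2] 16.9
0.1
```

```bash
cat >> h.py <<'E'
def st():
    o=env.observe(); R=Ro.from_rotvec(o['orientation']).as_matrix(); return o,np.array(o['eef_pos']),R
def yawz(R): # angle of tool z in world xy (deg)
    return np.degrees(np.arctan2(R[1,2],R[0,2]))
def togo(target,yaw=None):
    """yaw = wanted angle (deg) of tool z axis mod 180. prints turn about tool axes then shift in turned axes"""
    o,p,R=st(); Rt=R
    if yaw is not None:
        a=yaw%180
        c=min([a-180*k for k in range(-2,4)],key=lambda v:abs(v-yawz(R)))
        zt=np.array([np.cos(np.radians(c)),np.sin(np.radians(c)),0]); yt=np.array([0,0,-1.]); Rt=np.c_[np.cross(yt,zt),yt,zt]
    rv=np.degrees(Ro.from_matrix(R.T@Rt).as_rotvec())
    print('t',o['clock'],'pos',p.round(1),'yawz',yawz(R).round(2),'F',np.round(o['wrist_force'],1),'w',round(o['width'],1))
    print('turn',rv.round(2),'shift after turn (tool)',(Rt.T@(np.array(target)-p)).round(1),'axes x,y,z world\n',Rt.T.round(3))
E
python3 - <<'E'
from h import *
th=np.radians(17.3); c=np.array([454.5,307.7])-64*np.array([np.cos(th),np.sin(th)])
print(c); togo([*c,256],107.3)
E
```

```text
[393.39530883 288.66800806]
t 0.1 pos [ 237.1 -468.1  255.9] yawz -63.14 F [-0.1  1.   0.4] w 85.5
turn [ 0.05  9.56 -0.  ] shift after turn (tool) [-3.743e+02 -1.000e-01 -6.761e+02] axes x,y,z world
 [[-0.955 -0.297 -0.   ]
 [ 0.     0.    -1.   ]
 [ 0.297 -0.955  0.   ]]
```

Request:
move_arm(
  targets=[
    [0, 9.6, 0, 0, 0, 0, 1],
    [0, 0, 0, -22, 0, -40, 1],
  ],
)

```text
clock: 0.35
eef_pos: [246.1, -424.7, 255.4]
orientation: [-0.309, 2.063, -2.061]
wrist_force: [0.8, 0.2, -0.4]
width: 85.4
```

```bash
python3 - <<'E'
from h import *
togo([393,288.7,200],107.3); print(env.observe()['joint_positions'].round(3))
E
```

```text
t 0.35 pos [ 246.1 -424.7  255.4] yawz -72.99 F [ 0.8  0.2 -0.4] w 85.4
turn [ 0.04 -0.29  0.01] shift after turn (tool) [-352.4   55.4 -637.4] axes x,y,z world
 [[-0.955 -0.297 -0.   ]
 [ 0.     0.    -1.   ]
 [ 0.297 -0.955  0.   ]]
[-1.212  0.205 -0.13   1.236 -0.     1.633]
```

Request:
move_arm(
  targets=[
    [0, -10.6, 0, 0, 5, 0, 1],
    [0, -10.6, 0, 0, 5, 0, 1],
    [0, -10.6, 0, 0, 5, 0, 1],
    [0, -10.6, 0, 0, 5, 0, 1],
    [0, -10.6, 0, 0, 5, 0, 1],
    [0, -10.6, 0, 0, 5, 0, 1],
    [0, -10.6, 0, 0, 5, 0, 1],
    [0, -10.6, 0, 0, 5, 0, 1],
    [0, -10.6, 0, 0, 5, 0, 1],
    [0, -10.6, 0, 0, 5, 0, 1],
    [0, -10.6, 0, 0, 5, 0, 1],
    [0, -10.6, 0, 0, 0, 0, 1],
  ],
)

```text
clock: 1.85
eef_pos: [246.2, -423.3, 200.7]
orientation: [-1.516, 0.482, -0.48]
wrist_force: [-0.6, 0.1, 0.7]
width: 85.3
```

Request:
move_arm(
  targets=[
    [0, -10.6, 0, 0, 0, 0, 1],
    [0, -10.6, 0, 0, 0, 0, 1],
    [0, -10.6, 0, 0, 0, 0, 1],
    [0, -10.6, 0, 0, 0, 0, 1],
    [0, -10.6, 0, 0, 0, 0, 1],
  ],
)

```text
clock: 2.48
eef_pos: [246.3, -423.5, 201.0]
orientation: [-1.556, -0.244, 0.244]
wrist_force: [-0.3, 0.3, 0.5]
width: 85.9
```

```bash
python3 - <<'E'
from h import *
togo([393,288.7,200],107.3); print(env.observe()['joint_positions'].round(3))
E
```

```text
t 2.475 pos [ 246.3 -423.5  201. ] yawz 107.81 F [-0.3  0.3  0.5] w 85.9
turn [-0.03  0.51  0.  ] shift after turn (tool) [351.9   1.  636.3] axes x,y,z world
 [[ 0.955  0.297  0.   ]
 [ 0.     0.    -1.   ]
 [-0.297  0.955  0.   ]]
[-1.211  0.229 -0.25   1.093  0.    -1.521]
```

Request:
move_arm(
  targets=[
    [0, 0.5, 0, 22, 0, 39.75, 1],
    [0, 0, 0, 22, 0, 39.75, 1],
    [0, 0, 0, 22, 0, 39.75, 1],
    [0, 0, 0, 22, 0, 39.75, 1],
    [0, 0, 0, 22, 0, 39.75, 1],
    [0, 0, 0, 22, 0, 39.75, 1],
    [0, 0, 0, 22, 0, 39.75, 1],
    [0, 0, 0, 22, 0, 39.75, 1],
    [0, 0, 0, 22, 0, 39.75, 1],
    [0, 0, 0, 22, 0, 39.75, 1],
    [0, 0, 0, 22, 0, 39.75, 1],
    [0, 0, 0, 22, 0, 39.75, 1],
  ],
)

```text
clock: 3.98
eef_pos: [359.3, 111.3, 201.3]
orientation: [-1.558, -0.233, 0.232]
wrist_force: [1.6, -0.0, 0.4]
width: 85.5
```

Request:
move_arm(
  targets=[
    [0, 0, 0, 22, 0, 39.75, 1],
    [0, 0, 0, 22, 0, 39.75, 1],
    [0, 0, 0, 22, 0, 39.75, 1],
    [0, 0, 0, 22, 30, 39.75, 1],
    [0, 0, 0, 0, 50, 0, 1],
  ],
)

```text
clock: 4.6
eef_pos: [398.3, 290.3, 120.7]
orientation: [-1.557, -0.237, 0.232]
wrist_force: [0.9, 0.7, -1.0]
width: 85.7
```

```bash
python3 - <<'E'
from h import *
togo([393.4,288.7,30],107.3); print(env.observe()['joint_positions'].round(3))
for n in ("scene","top"):
    p,d=viewer.read_camera(n); cv2.imwrite(f"pics/{n}1.png",p); np.save(f"pics/{n}1.npy",d)
E
```

```text
t 4.6 pos [398.3 290.3 120.7] yawz 107.13 F [ 0.9  0.7 -1. ] w 85.7
turn [-0.05 -0.17  0.18] shift after turn (tool) [-5.2 90.7 -0.1] axes x,y,z world
 [[ 0.955  0.297  0.   ]
 [ 0.     0.    -1.   ]
 [-0.297  0.955  0.   ]]
[ 0.464  0.292 -0.397  0.878  0.     0.165]
```

View pics/scene1.png

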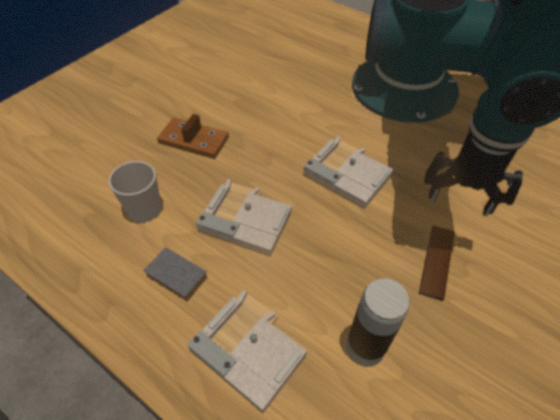

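View pics/top1.png

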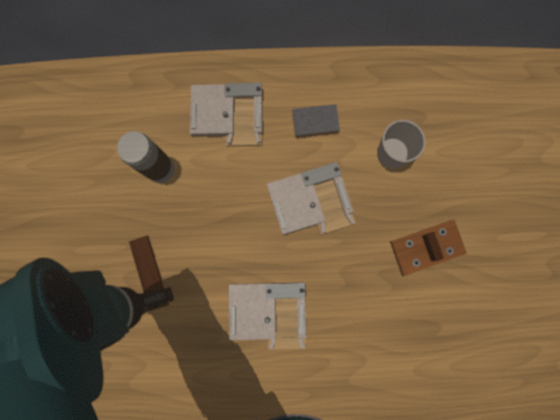

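Request:
move_arm(
  targets=[
    [0, 0, 0, -3, 30, 0, 1],
    [0, 0, 0, 0, 25, 0, 1],
    [0, 0, 0, 0, 20, 0, 1],
    [0, 0, 0, 0, 0, 0, 1],
  ],
)

```text
clock: 5.2
eef_pos: [394.2, 286.1, 46.8]
orientation: [-1.559, -0.231, 0.233]
wrist_force: [0.2, 0.7, 0.7]
width: 85.5
```

```bash
python3 - <<'E'
from h import *
togo([393.4,288.7,28],107.3)
p,d=viewer.read_camera("scene"); cv2.imwrite("pics/s2.png",cv2.resize(p[130:310,380:560],None,fx=3,fy=3))
E
```

```text
t 5.2 pos [394.2 286.1  46.8] yawz 106.92 F [0.2 0.7 0.7] w 85.5
turn [ 0.01 -0.38 -0.07] shift after turn (tool) [ 0.  18.8  2.7] axes x,y,z world
 [[ 0.955  0.297  0.   ]
 [ 0.     0.    -1.   ]
 [-0.297  0.955  0.   ]]
```

View pics/s2.png

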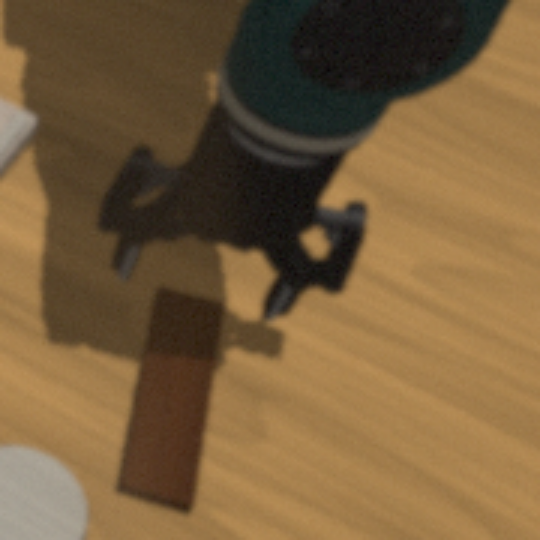

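```bash
python3 - <<'E'
from h import *
for z in (22,28,34): print(z,plane('scene',[(420.7,221),(470.7,234)],z).round(1).tolist(), plane('scene',[(445.7,227.5)],z).round(1), proj('scene',[[394.2,286.1,z]]).round(1))
E
```

```text
22 [[400.3, 240.7, 22.0], [369.4, 333.2, 22.0]] [[384.7 287.5  22. ]] [[443.  230.2]]
28 [[405.3, 241.4, 28.0], [374.7, 333.2, 28.0]] [[389.8 287.8  28. ]] [[443.9 228.5]]
34 [[410.3, 242.2, 34.0], [380.0, 333.2, 34.0]] [[395.  288.2  34. ]] [[444.9 226.7]]
```

Request:
move_arm(
  targets=[
    [0, 0.3, 0, 0, 14, 1.5, 1],
    [0, 0, 0, 0, 9, 0, 1],
    [0, 0, 0, 0, 0, 0, 0.4],
    [0, 0, 0, 0, 0, 0, 0.4],
    [0, 0, 0, 0, 0, 0, 0.4],
    [0, 0, 0, 0, 0, 0, 0.4],
  ],
  squeeze=60,
)

```text
clock: 6.0
eef_pos: [394.1, 288.2, 23.8]
orientation: [-1.558, -0.229, 0.228]
wrist_force: [-0.9, 0.5, 4.9]
width: 41.9
```

```bash
python3 - <<'E'
from h import *
togo([393.4,288.7,24],107.3)
E
```

```text
t 6.0 pos [394.1 288.2  23.8] yawz 106.66 F [-0.9  0.5  4.9] w 41.9
turn [-0.01 -0.64  0.04] shift after turn (tool) [-0.5 -0.2  0.7] axes x,y,z world
 [[ 0.955  0.297  0.   ]
 [ 0.     0.    -1.   ]
 [-0.297  0.955  0.   ]]
```

Request:
move_arm(
  targets=[
    [0, 0, 0, 0, 0, 0, 0.3],
    [0, 0, 0, 0, 0, 0, 0.3],
  ],
)

```text
clock: 6.25
eef_pos: [394.0, 288.2, 23.8]
orientation: [-1.558, -0.229, 0.228]
wrist_force: [-1.1, 0.9, 5.8]
width: 42.5
```

```bash
python3 - <<'E'
from h import *
togo([393.4,288.7,24],107.3)
p,d=viewer.read_camera("scene"); cv2.imwrite("pics/s3.png",cv2.resize(p[150:310,390:550],None,fx=3.5,fy=3.5,interpolation=2))
E
```

```text
t 6.25 pos [394.  288.2  23.8] yawz 106.66 F [-1.1  0.9  5.8] w 42.5
turn [-0.01 -0.64  0.05] shift after turn (tool) [-0.5 -0.2  0.7] axes x,y,z world
 [[ 0.955  0.297  0.   ]
 [ 0.     0.    -1.   ]
 [-0.297  0.955  0.   ]]
```

View pics/s3.png

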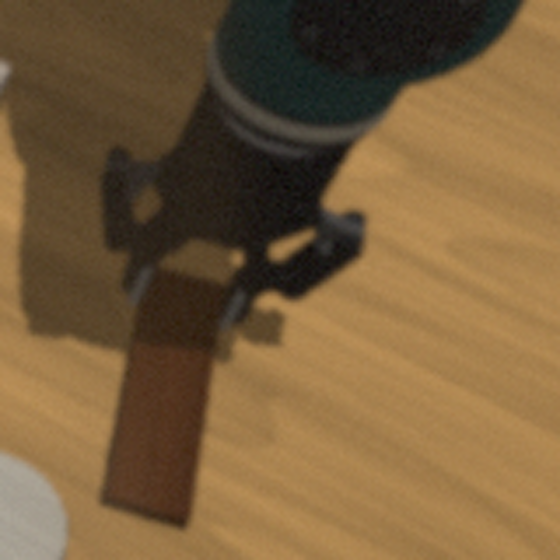

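Request:
move_arm(
  targets=[
    [0, 0, 0, 0, -20, 0, 0.3],
    [0, 0, 0, 0, -50, 0, 0.3],
    [0, 1.3, 0, 0, -50, 0, 0.3],
    [0, 0, 0, -12.1, 0, -42.1, 0.3],
    [0, 0, 0, -12.1, 0, -42.1, 0.3],
    [0, 0, 0, -12.1, 0, -42.1, 0.3],
    [0, 0, 0, -12.1, 0, -42.1, 0.3],
    [0, 0, 0, -12.1, 0, -42.1, 0.3],
    [0, 0, 0, -12.1, 0, -42.1, 0.3],
    [0, 0, 0, -12.1, 0, -42.1, 0.3],
    [0, 0, 0, -12.1, 0, -42.1, 0.3],
    [0, 0, 0, -12.1, 0, -42.1, 0.3],
  ],
)

```text
clock: 7.8
eef_pos: [388.9, -107.7, 143.6]
orientation: [-1.561, -0.211, 0.21]
wrist_force: [0.1, 0.2, -1.0]
width: 42.5
```

Request:
move_arm(
  targets=[
    [0, 0, 0, -12.1, 0, -42.1, 0.3],
    [0, 0, 0, 0, 30, 0, 0.3],
    [0, 0, 0, 0, 40, 0, 0.3],
    [0, 0, 0, 0, 15, 0, 0.3],
    [0, 0, 0, 0, 0, 0, 0.3],
  ],
)

```text
clock: 8.43
eef_pos: [388.1, -149.7, 57.8]
orientation: [-1.559, -0.209, 0.211]
wrist_force: [-0.5, 0.6, -0.3]
width: 42.2
```

```bash
python3 - <<'E'
from h import *
togo([389,-150,60],105.4)
for n in ("scene","top"):
    p,d=viewer.read_camera(n); cv2.imwrite(f"pics/{n}4.png",p); np.save(f"pics/{n}4.npy",d)
E
```

```text
t 8.425 pos [ 388.1 -149.7   57.8] yawz 105.36 F [-0.5  0.6 -0.3] w 42.2
turn [-0.08 -0.04 -0.07] shift after turn (tool) [ 0.8 -2.2 -0.6] axes x,y,z world
 [[ 0.964  0.266  0.   ]
 [ 0.     0.    -1.   ]
 [-0.266  0.964  0.   ]]
```

View pics/top4.png

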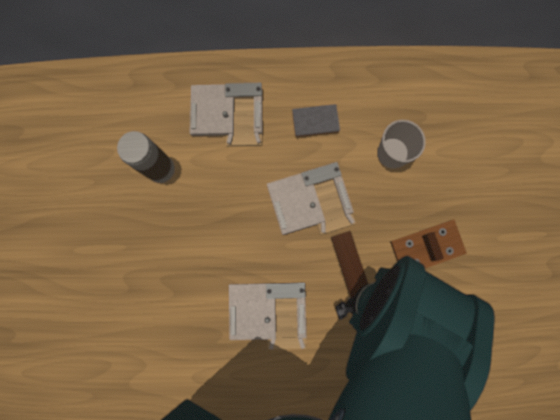

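View pics/scene4.png

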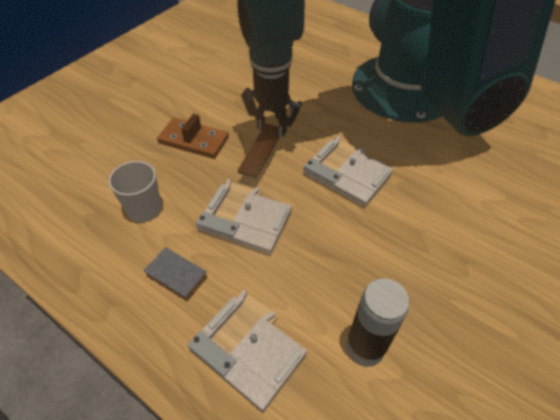

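```bash
cat > mb.py <<'E'
from h import *
import sys
def edges(n,img,dep,roi,ztop,yaw0):
    im=cv2.imread(img); hsv=cv2.cvtColor(im,cv2.COLOR_BGR2HSV); d=np.load(dep); P=cloud(n,d)
    a,b,c,e=roi; m=np.zeros((420,560),bool); m[b:e,a:c]=True
    q=P[m&(abs(P[...,2]-ztop)<6)&(d>0)]
    ang=yaw0
    for _ in range(4):
        u=np.array([np.cos(ang),np.sin(ang)]); v=np.array([-u[1],u[0]]); s=q[:,:2]@u; w=q[:,:2]@v
        bins=np.arange(s.min()+4,s.max()-4,3); mid=[];sc=[]
        wd=[]
        for k in bins:
            ww=w[(s>=k)&(s<k+3)]
            if len(ww)>5: lo,hi=np.percentile(ww,[1,99]); mid.append((lo+hi)/2); sc.append(k+1.5); wd.append(hi-lo)
        sl,ic=np.polyfit(sc,mid,1); ang+=np.arctan(sl)
    wd=np.array(wd)
    pl=np.polyfit(s,q[:,2],1)
    front=[s[abs(w-ic-o)<3].max() for o in (-12,-6,0,6,12)]
    F=u*np.median(front)+v*np.median(mid)
    print(n,'N',len(q),'yaw',ang.round(4),'width',np.median(wd).round(1),'ztop',np.median(q[:,2]).round(1),'slope',pl[0].round(3),'front centre',F.round(1))
    return F,ang
E
python3 - <<'E'
from mb import *
for n,roi in (('top',(325,225,372,290)),('scene',(235,130,285,185))):
    F,a=edges(n,f'pics/{n}4.png',f'pics/{n}4.npy',roi,46,.268)
    x,y,yaw={'top':(588.7,-52.7,.265),'scene':(591.9,-54.1,.277)}[n]
    dx=F-[x,y]; c,s=np.cos(yaw),np.sin(yaw); print('  in fixture frame',c*dx[0]+s*dx[1],-s*dx[0]+c*dx[1])
E
```

```text
top N 1204 yaw 0.272 width 41.3 ztop 46.5 slope 0.001 front centre [ 525.7 -109.4]
  in fixture frame -75.65052738344227 -38.182541809711594
scene N 981 yaw 0.2604 width 41.4 ztop 44.7 slope -0.006 front centre [ 529.1 -109.6]
  in fixture frame -75.57124412277537 -36.19836683565711
```

```bash
python3 - <<'E'
from h import *
for n in('top','scene'):
    im=cv2.imread(f'pics/{n}0.png'); hsv=cv2.cvtColor(im,cv2.COLOR_BGR2HSV).astype(float); d=np.load(f'pics/{n}0.npy'); P=cloud(n,d)
    x,y,yaw={'top':(588.7,-52.7,.265),'scene':(591.9,-54.1,.277)}[n]
    S=cv2.GaussianBlur(hsv[...,1],(3,3),0)
    # sample saturation along fixture-frame lines crossing front edge x=-40 (z=28), y from -8 to 72
    def samp(fx,fy,z):
        c,s=np.cos(yaw),np.sin(yaw); W=np.c_[x+c*fx-s*fy,y+s*fx+c*fy,np.full(len(fx),z)]
        px=proj(n,W).astype(np.float32); return px
    V=cv2.cvtColor(im,cv2.COLOR_BGR2GRAY).astype(np.float32)
    def edge(name,fix,vals,along,z,ch):
        r=[]
        t=np.arange(-8,8.01,.25)
        for v in vals:
            fx,fy=((fix+t,np.full_like(t,v)) if along=='y' else (np.full_like(t,v),fix+t))
            px=samp(fx,fy,z); g=cv2.remap(ch.astype(np.float32),px[:,0],px[:,1],cv2.INTER_LINEAR)
            dg=abs(np.gradient(cv2.GaussianBlur(g.reshape(-1,1),(1,9),2).ravel())); k=dg[4:-4].argmax()+4
            w=np.exp(-((t-t[k])/2)**2)*dg; r.append((w*t).sum()/w.sum())
        r=np.array(r); pf=np.polyfit(vals,r,1); m=abs(r-np.polyval(pf,vals))<1; pf=np.polyfit(np.array(vals)[m],r[m],1)
        print(n,name,'off@mid',np.polyval(pf,np.mean(vals)).round(2),'slope',pf[0].round(4),'sd',np.std(r[m]-np.polyval(pf,np.array(vals)[m])).round(2),m.sum(),len(m))
    edge('front x=-40',-40,np.arange(0,76,4),'y',28,S)
    edge('left y=80',80,np.arange(-34,38,4),'x',28,S)
    edge('right y=-80',-80,np.arange(-36,40,4),'x',28,S)
    edge('keeper x=44',44,np.arange(-60,-20,3),'y',32.5,S)
    edge('back x=75',75,np.arange(0,76,4),'y',28 if 0 else 12,S)
    edge('lane y=-16',-16,np.arange(-34,34,4),'x',28,S)
    edge('lane y=-63',-63,np.arange(-34,34,4),'x',28,S)
E
```

```text
top front x=-40 off@mid -2.0 slope -0.0074 sd 0.27 19 19
top left y=80 off@mid -0.0 slope 0.0073 sd 0.45 18 18
top right y=-80 off@mid -1.06 slope 0.007 sd 0.36 19 19
top keeper x=44 off@mid -0.88 slope -0.0043 sd 0.35 14 14
top back x=75 off@mid 3.5 slope -0.0072 sd 0.32 19 19
top lane y=-16 off@mid -1.15 slope 0.0116 sd 0.33 17 17
top lane y=-63 off@mid 1.08 slope 0.0047 sd 0.31 17 17
scene front x=-40 off@mid -0.94 slope 0.0207 sd 0.46 18 19
scene left y=80 off@mid 3.56 slope 0.0048 sd 0.44 17 18
scene right y=-80 off@mid -0.49 slope 0.0 sd 0.42 19 19
scene keeper x=44 off@mid 0.1 slope 0.0359 sd 0.41 12 14
scene back x=75 off@mid 0.61 slope 0.0055 sd 0.32 17 19
scene lane y=-16 off@mid -0.55 slope -0.0042 sd 0.26 17 17
scene lane y=-63 off@mid 4.92 slope -0.0053 sd 0.29 16 17
```

Request:
move_arm(
  targets=[
    [0, -0.2, 0, 0, 10, -2.2, 0.3],
    [0, 0, 0, 0, 10.5, 0, 0.3],
    [0, 0, 0, 0, 0, 0, 0.3],
    [0, 0, 0, 0, 0, 0, 0.3],
  ],
)

```text
clock: 9.02
eef_pos: [389.2, -152.1, 37.8]
orientation: [-1.56, -0.213, 0.213]
wrist_force: [-0.6, 0.2, -1.2]
width: 42.5
```

```bash
python3 - <<'E'
from h import *
togo([386,-151.7,37.2],105.6)
for n in ("scene","top"):
    p,d=viewer.read_camera(n); cv2.imwrite(f"pics/{n}5.png",p); np.save(f"pics/{n}5.npy",d)
cv2.imwrite('pics/s5.png',cv2.resize(cv2.imread('pics/scene5.png')[120:260,190:300],None,fx=5,fy=5,interpolation=2)[:600])
E
python3 - <<'E'
from mb import *
for n,roi in (('top',(325,225,372,290)),('scene',(235,130,285,195))):
    F,a=edges(n,f'pics/{n}5.png',f'pics/{n}5.npy',roi,25,.268)
E
```

```text
t 9.025 pos [ 389.2 -152.1   37.8] yawz 105.56 F [-0.6  0.2 -1.2] w 42.5
turn [-0.01 -0.04 -0.01] shift after turn (tool) [-3.   0.6  1.2] axes x,y,z world
 [[ 0.963  0.269  0.   ]
 [ 0.     0.    -1.   ]
 [-0.269  0.963  0.   ]]
top N 1162 yaw 0.2747 width 41.0 ztop 25.9 slope -0.005 front centre [ 526.1 -111. ]
scene N 1099 yaw 0.3647 width 41.2 ztop 24.9 slope -0.008 front centre [ 527.6 -105.7]
```

View pics/s5.png

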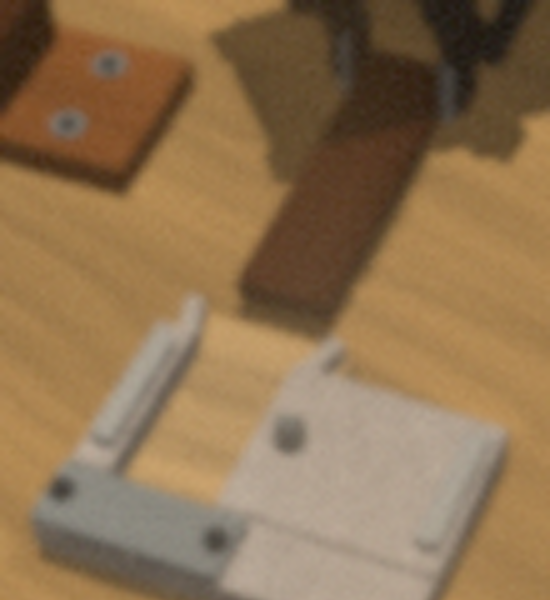

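Request:
move_arm(
  targets=[
    [0, 0, 0, 10, 0.7, 0, 0.3],
    [0, 0, 0, 15, 0, 0, 0.3],
    [0, 0, 0, 10, 0, 0, 0.3],
    [0, 0, 0, 10, 0, 0, 0.3],
    [0, 0, 0, 0, 0, 0, 0.3],
  ],
)

```text
clock: 9.75
eef_pos: [433.3, -139.8, 37.0]
orientation: [-1.56, -0.214, 0.214]
wrist_force: [-0.5, -0.1, -1.2]
width: 42.0
```

```bash
python3 - <<'E'
from h import *
togo([389.2+138*.963,-152.1+138*.269,37.1],105.6)
p,d=viewer.read_camera("scene"); cv2.imwrite('pics/s6.png',cv2.resize(p[120:260,190:300],None,fx=5,fy=5,interpolation=2)[:600])
p,d=viewer.read_camera("top"); cv2.imwrite('pics/t6.png',cv2.resize(p[150:260,260:390],None,fx=5,fy=5,interpolation=2)[:600])
E
```

```text
t 9.75 pos [ 433.3 -139.8   37. ] yawz 105.61 F [-0.5 -0.1 -1.2] w 42.0
turn [0.01 0.01 0.01] shift after turn (tool) [92.2 -0.1  0.1] axes x,y,z world
 [[ 0.963  0.269  0.   ]
 [ 0.     0.    -1.   ]
 [-0.269  0.963  0.   ]]
```

View pics/s6.png

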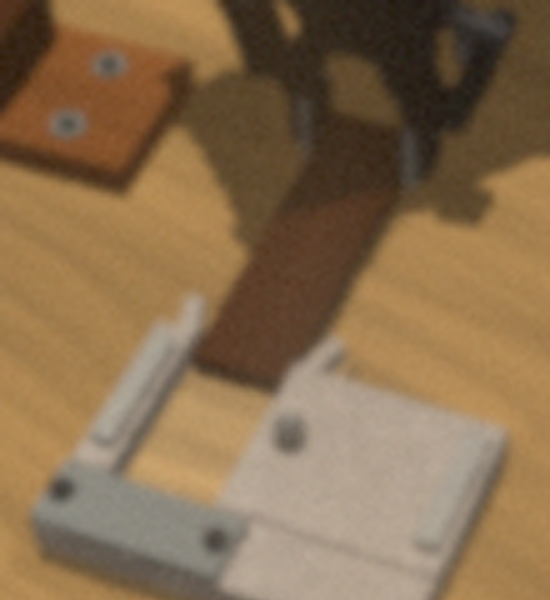

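View pics/t6.png

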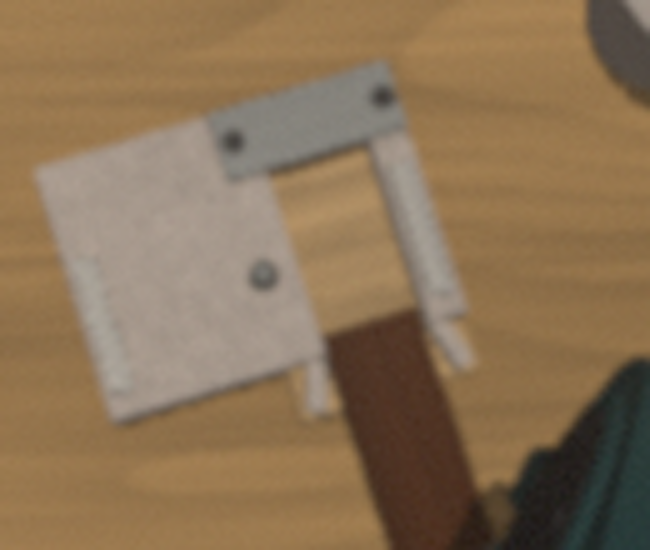

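Request:
move_arm(
  targets=[
    [0, 0, 0, 8, 0, -0.5, 0.3],
    [0, 0, 0, 8, 0, 0, 0.3],
    [0, 0, 0, 8, 0, 0, 0.3],
    [0, 0, 0, 8, 0, 0, 0.3],
  ],
)

```text
clock: 10.35
eef_pos: [464.2, -131.8, 37.1]
orientation: [-1.56, -0.213, 0.213]
wrist_force: [-0.1, -0.3, -1.0]
width: 42.3
```

Request:
move_arm(
  targets=[
    [0, 0, 0, 12, 0, 0, 0.3],
    [0, 0, 0, 12, 0, 0, 0.3],
    [0, 0, 0, 10, 0, 0, 0.3],
    [0, 0, 0, 0, 0, 0, 0.3],
  ],
)

```text
clock: 10.85
eef_pos: [497.0, -122.6, 37.0]
orientation: [-1.56, -0.214, 0.214]
wrist_force: [0.1, 0.0, -1.2]
width: 42.3
```

```bash
python3 - <<'E'
from h import *
togo([389.2+138*.963,-152.6+138*.269,37.1],105.6)
p,d=viewer.read_camera("scene"); cv2.imwrite('pics/s7.png',cv2.resize(p[120:260,190:300],None,fx=5,fy=5,interpolation=2)[:600])
p,d=viewer.read_camera("top"); cv2.imwrite('pics/t7.png',cv2.resize(p[150:260,260:390],None,fx=5,fy=5,interpolation=2)[:600])
E
```

```text
t 10.85 pos [ 497.  -122.6   37. ] yawz 105.6 F [ 0.1  0.  -1.2] w 42.3
turn [ 0.01 -0.    0.01] shift after turn (tool) [26.1 -0.1  0.1] axes x,y,z world
 [[ 0.963  0.269  0.   ]
 [ 0.     0.    -1.   ]
 [-0.269  0.963  0.   ]]
```

View pics/s7.png

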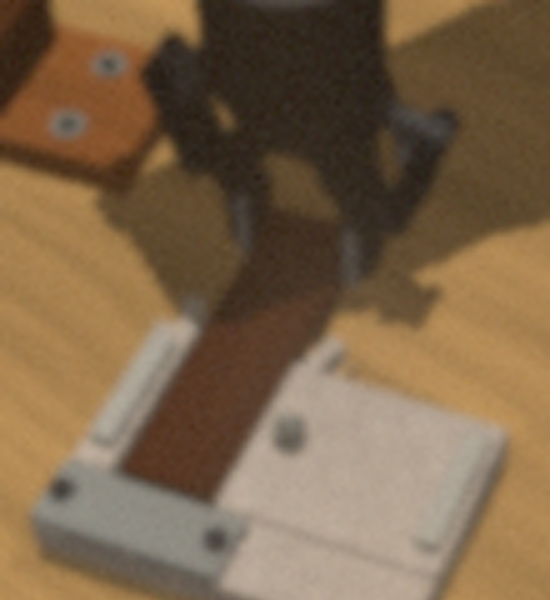

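View pics/t7.png

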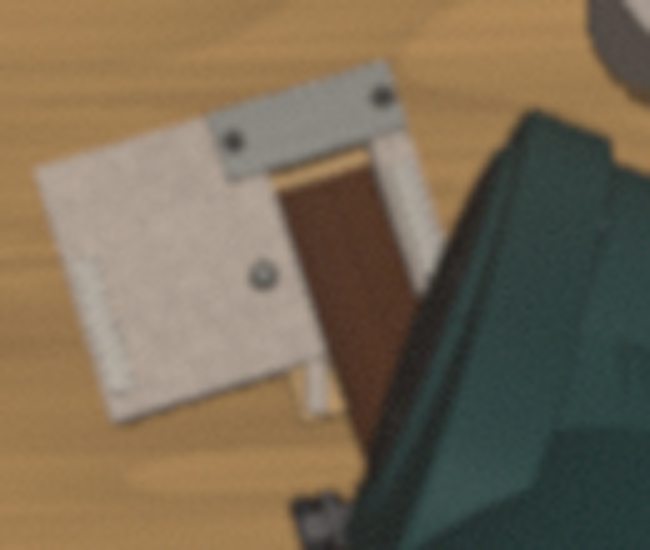

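Request:
move_arm(
  targets=[
    [0, 0, 0, 6, 0.2, 0, 0.3],
    [0, 0, 0, 6, 0, 0, 0.3],
    [0, 0, 0, 5, 0, 0, 0.3],
    [0, 0, 0, 0, 0, 0, 0.3],
  ],
)

```text
clock: 11.45
eef_pos: [513.1, -118.2, 36.8]
orientation: [-1.56, -0.214, 0.213]
wrist_force: [-0.2, 1.0, -1.6]
width: 42.7
```

Request:
move_arm(
  targets=[
    [0, 0, 0, 4, 0, 0, 0.3],
    [0, 0, 0, 3, 0, 0, 0.3],
    [0, 0, 0, 1, 0, 0, 0.3],
    [0, 0, 0, 1, 0, 0, 0.3],
    [0, 0, 0, 0, 0, 0, 0.3],
  ],
)

```text
clock: 12.08
eef_pos: [521.3, -115.8, 36.9]
orientation: [-1.56, -0.213, 0.213]
wrist_force: [-0.0, 0.2, -0.4]
width: 42.1
```

Request:
move_arm(
  targets=[
    [0, 0, 0, 1, 0, 0, 0.3],
    [0, 0, 0, 1, 0, 0, 0.3],
    [0, 0, 0, 1, 0, 0, 0.3],
    [0, 0, 0, 0, 0, 0, 0.3],
  ],
)

```text
clock: 12.58
eef_pos: [522.2, -115.1, 36.2]
orientation: [-1.56, -0.209, 0.216]
wrist_force: [-11.1, -3.1, 1.1]
width: 42.2
```

Request:
move_arm(
  targets=[
    [0, 0, 0, 0.5, 0, 0, 0.3],
    [0, 0, 0, 0, 0, 0, 0.8],
    [0, 0, 0, 0, 0, 0, 0.8],
    [0, 0, 0, 0, 0, 0, 0.8],
  ],
)

```text
clock: 13.08
eef_pos: [525.1, -115.0, 37.0]
orientation: [-1.56, -0.214, 0.213]
wrist_force: [-1.1, 0.2, 0.2]
width: 68.3
```

```bash
python3 - <<'E'
from h import *
togo([522,-115.5,120],105.6)
p,d=viewer.read_camera("scene"); cv2.imwrite('pics/s8.png',cv2.resize(p[120:260,190:300],None,fx=5,fy=5,interpolation=2)[:600])
E
```

```text
t 13.075 pos [ 525.1 -115.    37. ] yawz 105.56 F [-1.1  0.2  0.2] w 68.3
turn [ 0.01 -0.04  0.03] shift after turn (tool) [ -3.1 -83.    0.3] axes x,y,z world
 [[ 0.963  0.269  0.   ]
 [ 0.     0.    -1.   ]
 [-0.269  0.963  0.   ]]
```

View pics/s8.png

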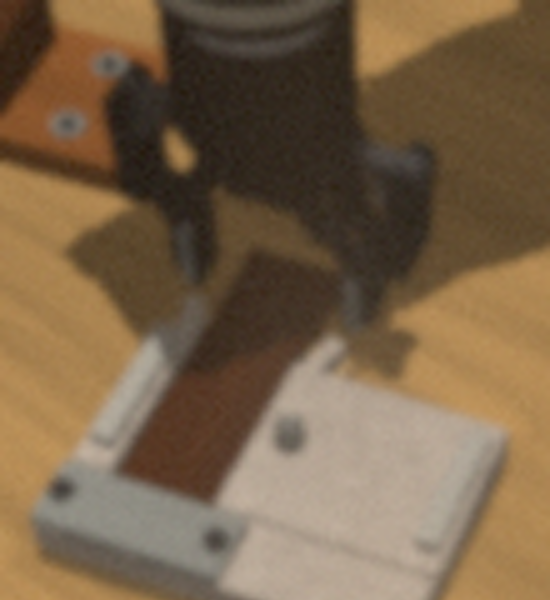

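Request:
move_arm(
  targets=[
    [0, 0, 0, 0, -20, 0, 0.8],
    [0, 0, 0, 0, -30, 0, 0.8],
    [0, 0, 0, -20, 0, 0, 0],
    [0, 0, 0, -25, 0, 0, 0],
    [0, 0, 0, 0, 0, 0, 0],
    [0, 0, 0, 0, 0, 0, 0],
  ],
)

```text
clock: 13.88
eef_pos: [482.0, -127.1, 87.1]
orientation: [-1.561, -0.214, 0.212]
wrist_force: [-0.1, 0.9, 0.3]
width: 0.2
```

```bash
python3 - <<'E'
from h import *
togo([522,-115.5,120],105.6)
for n in ("scene","top"):
    p,d=viewer.read_camera(n); cv2.imwrite(f"pics/{n}9.png",p); np.save(f"pics/{n}9.npy",d)
cv2.imwrite('pics/s9.png',cv2.resize(cv2.imread('pics/scene9.png')[120:260,190:300],None,fx=5,fy=5,interpolation=2)[:600])
E
```

```text
t 13.875 pos [ 482.  -127.1   87.1] yawz 105.55 F [-0.1  0.9  0.3] w 0.2
turn [ 0.02 -0.05  0.05] shift after turn (tool) [ 41.6 -32.9   0.4] axes x,y,z world
 [[ 0.963  0.269  0.   ]
 [ 0.     0.    -1.   ]
 [-0.269  0.963  0.   ]]
```

View pics/s9.png

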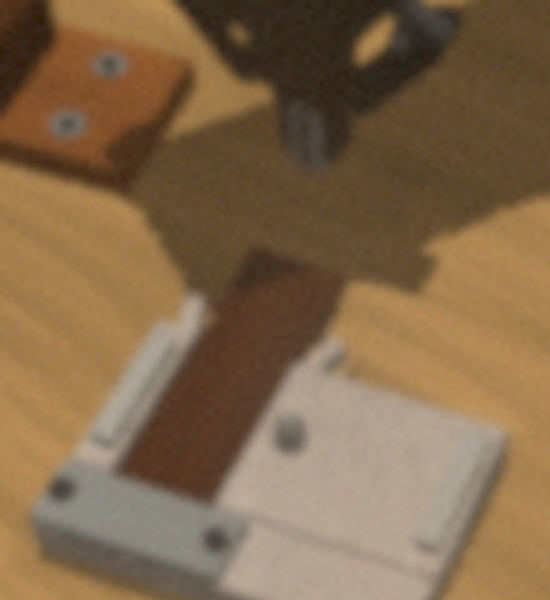

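Request:
move_arm(
  targets=[
    [0, 0, 0, 0, 30, 0, 0],
    [0, 0, 0, 0, 18, 0, 0],
    [0, 0, 0, 6, 0, 0, 0],
    [0, 0, 0, 3, 0, 0, 0],
    [0, 0, 0, 0, 0, 0, 0],
  ],
)

```text
clock: 14.6
eef_pos: [490.9, -124.6, 39.6]
orientation: [-1.561, -0.215, 0.213]
wrist_force: [-1.0, 0.2, 0.5]
width: 0.1
```

Request:
move_arm(
  targets=[
    [0, 0, 0, 2, 0, 0, 0],
    [0, 0, 0, 1, 0, 0, 0],
    [0, 0, 0, 1, 0, 0, 0],
    [0, 0, 0, 0, 0, 0, 0],
  ],
)

```text
clock: 15.1
eef_pos: [494.0, -123.5, 38.9]
orientation: [-1.56, -0.213, 0.213]
wrist_force: [-0.8, 0.5, 0.0]
width: 0.2
```

Request:
move_arm(
  targets=[
    [0, 0, 0, 1, 0, 0, 0],
    [0, 0, 0, 1, 0, 0, 0],
    [0, 0, 0, 0, 0, 0, 0],
  ],
)

```text
clock: 15.48
eef_pos: [495.9, -123.0, 38.9]
orientation: [-1.56, -0.213, 0.213]
wrist_force: [0.2, 0.0, 0.3]
width: -0.3
```

Request:
move_arm(
  targets=[
    [0, 0, 0, 1, 0, 0, 0],
    [0, 0, 0, 1, 0, 0, 0],
    [0, 0, 0, 0, 0, 0, 0],
  ],
)

```text
clock: 15.85
eef_pos: [496.5, -122.6, 38.7]
orientation: [-1.561, -0.211, 0.215]
wrist_force: [-8.9, -4.0, 5.6]
width: -0.3
```

Request:
move_arm(
  targets=[
    [0, 0, 0, 1, 0, 0, 0],
    [0, 0, 0, 0, 0, 0, 0],
  ],
)

```text
clock: 16.1
eef_pos: [496.6, -122.5, 38.7]
orientation: [-1.561, -0.209, 0.216]
wrist_force: [-14.6, -6.6, 9.7]
width: 0.2
```

```bash
python3 - <<'E'
from h import *
togo([482,-127.1,140],105.6)
E
```

```text
t 16.1 pos [ 496.6 -122.5   38.7] yawz 105.52 F [-14.6  -6.6   9.7] w 0.2
turn [ 0.02 -0.08 -0.26] shift after turn (tool) [ -15.3 -101.3   -0.5] axes x,y,z world
 [[ 0.963  0.269  0.   ]
 [ 0.     0.    -1.   ]
 [-0.269  0.963  0.   ]]
```

Request:
move_arm(
  targets=[
    [0, 0, 0, -8, 0, 0, 0],
    [0, 0, 0, -9, 0, 0, 0],
    [0, 0, 0, 0, -50, 0, 0],
    [0, -1.2, 0, 0, -50, 0, 0.65],
    [0, 0, 0, -10.1, 0, -44, 0.65],
    [0, 0, 0, -10.1, 0, -44, 0.65],
    [0, 0, 0, -10.1, 0, -44, 0.65],
    [0, 0, 0, -10.1, 0, -44, 0.65],
    [0, 0, 0, 0, 0, 0, 0.65],
  ],
)

```text
clock: 17.23
eef_pos: [494.1, -309.7, 138.5]
orientation: [-1.559, -0.228, 0.227]
wrist_force: [0.5, 0.5, 0.2]
width: 55.4
```

```bash
python3 - <<'E'
from h import *
togo([493.8,-307,46],106.7)
for n in ("scene","top"):
    p,d=viewer.read_camera(n); cv2.imwrite(f"pics/{n}10.png",p); np.save(f"pics/{n}10.npy",d)
p=cv2.imread('pics/scene10.png');cv2.imwrite('pics/s10.png',cv2.resize(p[70:250,130:310],None,fx=3.3,fy=3.3,interpolation=2))
E
```

```text
t 17.225 pos [ 494.1 -309.7  138.5] yawz 106.59 F [0.5 0.5 0.2] w 55.4
turn [ 0.03 -0.11  0.02] shift after turn (tool) [ 0.5 92.5  2.7] axes x,y,z world
 [[ 0.958  0.287  0.   ]
 [ 0.     0.    -1.   ]
 [-0.287  0.958  0.   ]]
```

View pics/s10.png

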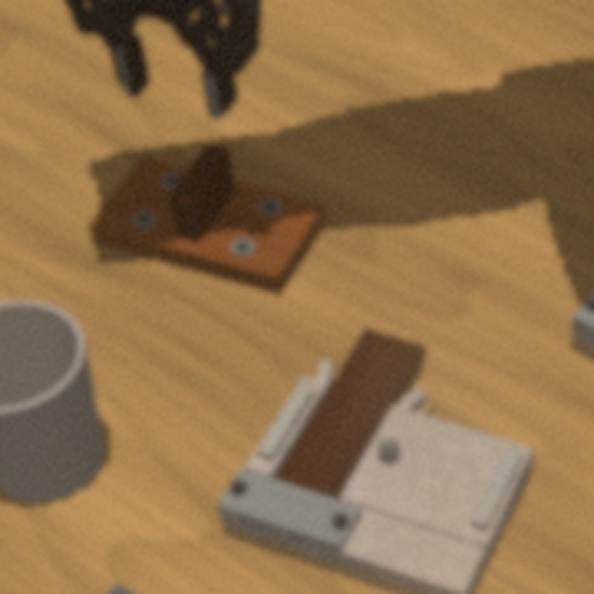

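View pics/top10.png

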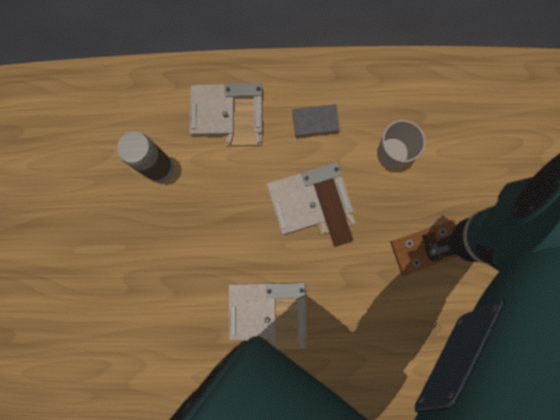

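Request:
move_arm(
  targets=[
    [0, 0, 0, 0, 20, 2.7, 0.65],
    [0, 0, 0, 0, 20, 0, 0.65],
    [0, 0, 0, 0, 10, 0, 0.65],
    [0, 0, 0, 0, 0, 0, 0.65],
  ],
)

```text
clock: 17.82
eef_pos: [493.4, -303.5, 88.7]
orientation: [-1.558, -0.23, 0.231]
wrist_force: [0.1, -0.9, -0.1]
width: 55.6
```

```bash
python3 - <<'E'
from h import *
togo([493.8,-307,46],106.7)
p,d=viewer.read_camera("scene");cv2.imwrite('pics/s11.png',cv2.resize(p[70:190,130:260],None,fx=4.5,fy=4.5,interpolation=2))
E
```

```text
t 17.825 pos [ 493.4 -303.5   88.7] yawz 106.8 F [ 0.1 -0.9 -0.1] w 55.6
turn [-0.05  0.1  -0.03] shift after turn (tool) [-0.6 42.7 -3.4] axes x,y,z world
 [[ 0.958  0.287  0.   ]
 [ 0.     0.    -1.   ]
 [-0.287  0.958  0.   ]]
```

View pics/s11.png

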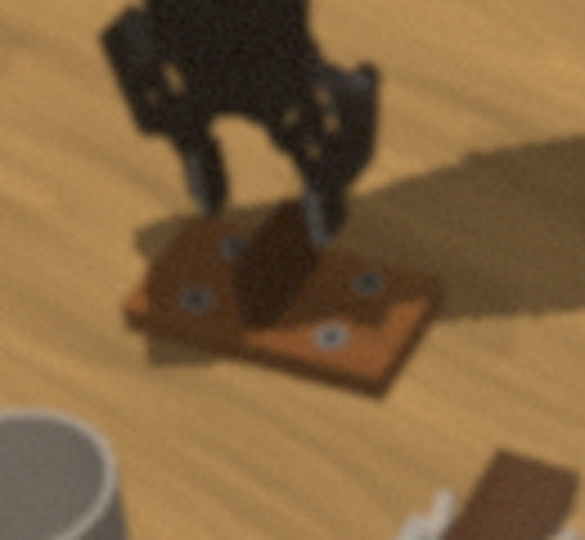

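Request:
move_arm(
  targets=[
    [0, 0, 0, -0.5, 0, -3.3, 0.65],
    [0, 0, 0, 0, 15, 0, 0.65],
    [0, 0, 0, 0, 15, 0, 0.65],
    [0, 0, 0, 0, 12, 0, 0.65],
    [0, 0, 0, 0, 0, 0, 0.65],
  ],
)

```text
clock: 18.5
eef_pos: [493.5, -307.1, 45.6]
orientation: [-1.557, -0.228, 0.231]
wrist_force: [0.2, 0.4, -0.2]
width: 55.8
```

```bash
python3 - <<'E'
from h import *
togo([493.8,-307,46],106.7)
p,d=viewer.read_camera("scene");cv2.imwrite('pics/s12.png',cv2.resize(p[70:190,130:260],None,fx=4.5,fy=4.5,interpolation=2))
E
```

```text
t 18.5 pos [ 493.5 -307.1   45.6] yawz 106.76 F [ 0.2  0.4 -0.2] w 55.8
turn [-0.1   0.06 -0.07] shift after turn (tool) [ 0.3 -0.4  0. ] axes x,y,z world
 [[ 0.958  0.287  0.   ]
 [ 0.     0.    -1.   ]
 [-0.287  0.958  0.   ]]
```

View pics/s12.png

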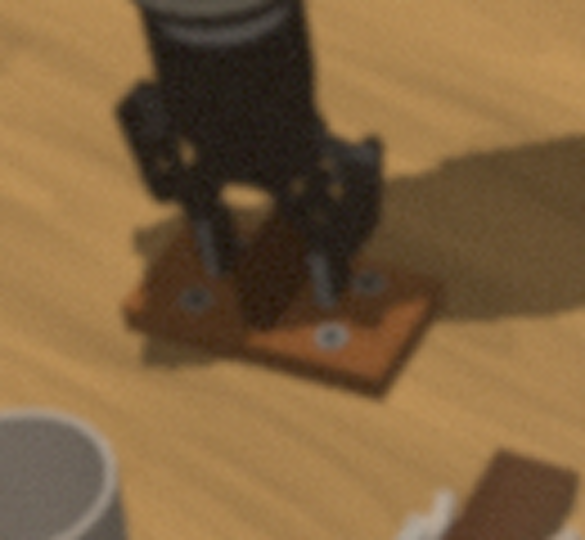

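Well straddled. I'll close on the handle.

Request:
move_arm(
  targets=[
    [0, 0, 0, 0, 0, 0, 0.05],
    [0, 0, 0, 0, 0, 0, 0.05],
    [0, 0, 0, 0, 0, 0, 0.05],
    [0, 0, 0, 0, 0, 0, 0.05],
    [0, 0, 0, 0, 0, 0, 0.05],
  ],
  squeeze=80,
)

```text
clock: 19.18
eef_pos: [494.4, -307.8, 47.4]
orientation: [-1.559, -0.23, 0.229]
wrist_force: [-0.5, 1.1, 6.0]
width: 16.8
```

```bash
python3 - <<'E'
from h import *
togo([493.8,-307,46],106.7)
E
```

```text
t 19.175 pos [ 494.4 -307.8   47.4] yawz 106.76 F [-0.5  1.1  6. ] w 16.8
turn [0.05 0.06 0.03] shift after turn (tool) [-0.3  1.4  0.9] axes x,y,z world
 [[ 0.958  0.287  0.   ]
 [ 0.     0.    -1.   ]
 [-0.287  0.958  0.   ]]
```

Request:
move_arm(
  targets=[
    [0, 0, 0, 0, -15, 0, 0.05],
    [0, 0, 0, 0, -35, 0, 0.05],
    [0, 1.2, 0, 0, -35, 0, 0.05],
    [0, 0, 0, 23, 0, 31.1, 0.05],
    [0, 0, 0, 23, 0, 31.1, 0.05],
    [0, 0, 0, 23, 0, 31.1, 0.05],
    [0, 0, 0, 23, 0, 31.1, 0.05],
    [0, 0, 0, 23, 0, 31.1, 0.05],
    [0, 0, 0, 23, 0, 31.1, 0.05],
    [0, 0, 0, 18, 0, 25, 0.05],
    [0, 0, 0, 0, 0, 0, 0.05],
    [0, 0, 0, 0, 0, 0, 0.05],
  ],
)

```text
clock: 20.68
eef_pos: [587.5, -62.3, 132.3]
orientation: [-1.561, -0.213, 0.213]
wrist_force: [-0.8, -0.8, -2.4]
width: 17.0
```

```bash
python3 - <<'E'
from h import *
togo([590.8,-54.7,97],105.6)
for n in ("scene","top"):
    p,d=viewer.read_camera(n); cv2.imwrite(f"pics/{n}13.png",p); np.save(f"pics/{n}13.npy",d)
p=cv2.imread('pics/scene13.png');cv2.imwrite('pics/s13.png',cv2.resize(p[120:280,170:330],None,fx=3.7,fy=3.7,interpolation=2))
p=cv2.imread('pics/top13.png');cv2.imwrite('pics/t13.png',cv2.resize(p[130:270,230:400],None,fx=4,fy=4,interpolation=2))
E
```

```text
t 20.675 pos [587.5 -62.3 132.3] yawz 105.56 F [-0.8 -0.8 -2.4] w 17.0
turn [ 0.02 -0.04  0.  ] shift after turn (tool) [ 5.3 35.3  6.4] axes x,y,z world
 [[ 0.963  0.269  0.   ]
 [ 0.     0.    -1.   ]
 [-0.269  0.963  0.   ]]
```

View pics/s13.png

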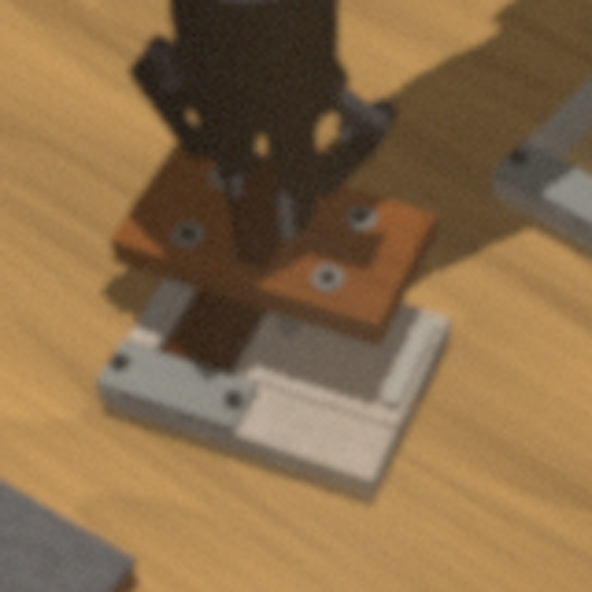

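View pics/t13.png

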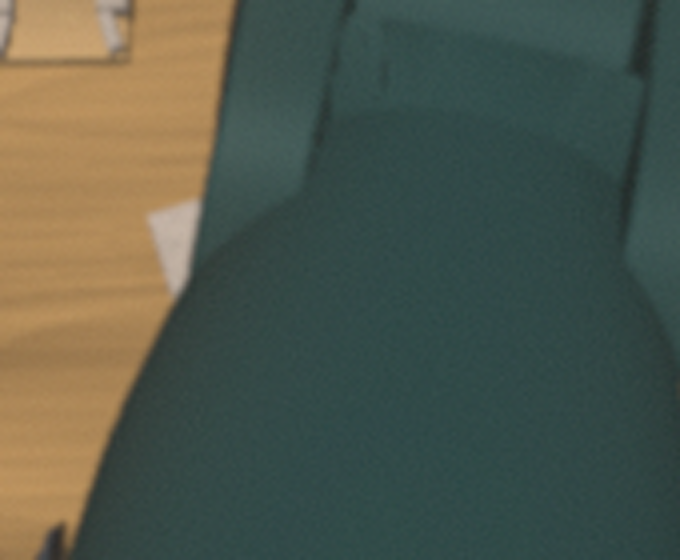

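```bash
python3 - <<'E'
from h import *
u=lambda a,b:[(a+.5)/3.7-.5+170,(b+.5)/3.7-.5+120]
P=plane('scene',[u(188,233),u(327,276),u(361,217),u(226,178)],103.4)[:,:2]
print(P.round(1)); print('mid diag',(P[0]+P[2])/2,(P[1]+P[3])/2)
d=P[1]-P[0]; print('yaw',np.degrees(np.arctan2(-d[0],d[1])), 'len',np.linalg.norm(d)); d=P[1]-P[2]; print(np.degrees(np.arctan2(d[1],d[0])),np.linalg.norm(d))
# initial picture: bushes in top0 crop (x4 off 380,210), z=18.5
t=lambda a,b:[(a+.5)/4-.5+380,(b+.5)/4-.5+210]
Q=plane('top',[t(119,134),t(146,211),t(279,163),t(251,87)],18.5)[:,:2]; print('top0 mean',Q.mean(0),np.degrees(np.arctan2(*( (Q[0]-Q[1])[::-1]))),np.linalg.norm(Q[0]-Q[3]),np.linalg.norm(Q[0]-Q[1]))
E
```

```text
[[ 618.8  -94.9]
 [ 597.5  -19.6]
 [ 555.4  -30.8]
 [ 577.4 -104.9]]
mid diag [587.10011519 -62.82491274] [587.43178371 -62.2721997 ]
yaw 15.814595001311153 len 78.20802461632475
14.852466758214419 43.553063525522255
top0 mean [ 491.98575494 -306.1537866 ] 16.46063060773724 78.6531723249156 43.8199366669519
```

Request:
move_arm(
  targets=[
    [0, 0, 0, 5.9, 10, 6.6, 0.05],
    [0, 0, 0, 0, 15, 0, 0.05],
    [0, 0, 0, 0, 10, 0, 0.05],
    [0, 0, 0, 0, 0, 0, 0.05],
    [0, 0, 0, 0, 0, 0, 0.05],
  ],
)

```text
clock: 21.4
eef_pos: [591.6, -54.1, 97.0]
orientation: [-1.56, -0.213, 0.213]
wrist_force: [-0.3, -0.4, -2.5]
width: 17.0
```

```bash
python3 - <<'E'
from h import *
togo([591.4,-54.3,91],105.6)
p,d=viewer.read_camera("scene");cv2.imwrite('pics/s14.png',cv2.resize(p[120:280,170:330],None,fx=3.7,fy=3.7,interpolation=2))
E
```

```text
t 21.4 pos [591.6 -54.1  97. ] yawz 105.56 F [-0.3 -0.4 -2.5] w 17.0
turn [ 0.01 -0.04  0.01] shift after turn (tool) [-0.3  6.  -0.2] axes x,y,z world
 [[ 0.963  0.269  0.   ]
 [ 0.     0.    -1.   ]
 [-0.269  0.963  0.   ]]
```

View pics/s14.png

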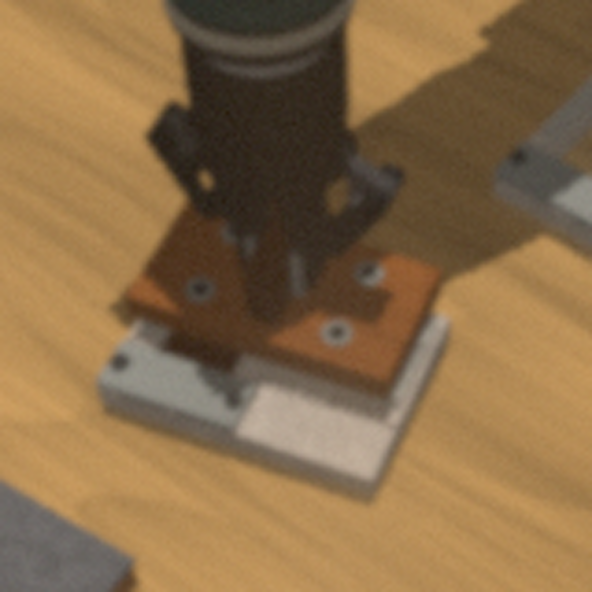

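Request:
move_arm(
  targets=[
    [0, 0, 0, 0, 4, 0, 0.05],
    [0, 0, 0, 0, 2, 0, 0.05],
    [0, 0, 0, 0, 1, 0, 0.05],
    [0, 0, 0, 0, 1, 0, 0.05],
    [0, 0, 0, 0, 0, 0, 0.05],
  ],
)

```text
clock: 22.08
eef_pos: [591.5, -54.0, 88.8]
orientation: [-1.56, -0.213, 0.213]
wrist_force: [0.4, 0.0, -1.8]
width: 16.9
```

Request:
move_arm(
  targets=[
    [0, 0, 0, 0, 1.5, 0, 0.05],
    [0, 0, 0, 0, 1.5, 0, 0.05],
    [0, 0, 0, 0, 1, 0, 0.05],
    [0, 0, 0, 0, 0, 0, 0.05],
  ],
)

```text
clock: 22.58
eef_pos: [591.5, -54.0, 84.8]
orientation: [-1.56, -0.213, 0.213]
wrist_force: [-0.2, -1.2, -2.4]
width: 17.1
```

Request:
move_arm(
  targets=[
    [0, 0, 0, 0, 1.5, 0, 0.05],
    [0, 0, 0, 0, 1.5, 0, 0.05],
    [0, 0, 0, 0, 1, 0, 0.05],
    [0, 0, 0, 0, 0, 0, 0.05],
    [0, 0, 0, 0, 0, 0, 0.05],
  ],
)

```text
clock: 23.2
eef_pos: [591.5, -53.9, 81.1]
orientation: [-1.56, -0.213, 0.213]
wrist_force: [-1.8, 0.2, 2.8]
width: 17.3
```

Request:
move_arm(
  targets=[
    [0, 0, 0, 0, 1, 0, 0.05],
    [0, 0, 0, 0, 1, 0, 0.05],
    [0, 0, 0, 0, 0, 0, 0.05],
    [0, 0, 0, 0, 0, 0, 0.05],
  ],
)

```text
clock: 23.7
eef_pos: [591.5, -54.0, 78.9]
orientation: [-1.56, -0.213, 0.213]
wrist_force: [-2.2, 1.2, 5.6]
width: 17.3
```

Request:
move_arm(
  targets=[
    [0, 0, 0, 0, 1, 0, 0.05],
    [0, 0, 0, 0, 1, 0, 0.05],
    [0, 0, 0, 0, 1, 0, 0.05],
    [0, 0, 0, 0, 0, 0, 0.05],
    [0, 0, 0, 0, 0, 0, 0.05],
  ],
)

```text
clock: 24.32
eef_pos: [591.5, -54.0, 76.1]
orientation: [-1.56, -0.213, 0.213]
wrist_force: [-2.6, 0.2, 7.5]
width: 16.7
```

Request:
move_arm(
  targets=[
    [0, 0, 0, 0, 0.7, 0, 0.05],
    [0, 0, 0, 0, 0.5, 0, 0.05],
    [0, 0, 0, 0, 0, 0, 0.05],
    [0, 0, 0, 0, 0, 0, 0.05],
  ],
)

```text
clock: 24.82
eef_pos: [591.6, -54.0, 75.5]
orientation: [-1.561, -0.214, 0.213]
wrist_force: [-5.4, 1.4, 14.9]
width: 17.2
```

Request:
move_arm(
  targets=[
    [0, 0, 0, -0.5, 0.6, 0, 0.05],
    [0, 0, 0, 0, 0.6, 0, 0.05],
    [0, 0, 0, 0, 0, 0, 0.05],
    [0, 0, 0, 0, 0, 0, 0.05],
  ],
)

```text
clock: 25.32
eef_pos: [591.5, -54.0, 75.4]
orientation: [-1.561, -0.215, 0.212]
wrist_force: [-9.3, 4.2, 31.6]
width: 17.4
```

```bash
python3 - <<'E'
from h import *
togo([591.4,-54.3,75.4],105.6); o=env.observe(); print(o['torque'])
p,d=viewer.read_camera("scene");cv2.imwrite('pics/s15.png',cv2.resize(p[130:270,180:320],None,fx=4.2,fy=4.2,interpolation=2))
cv2.imwrite('pics/scene15.png',p)
P=cloud('scene',d)
# plate plane from depth
m=np.zeros((420,560),bool); m[170:240,190:300]=True
hsv=cv2.cvtColor(p,cv2.COLOR_BGR2HSV)
q=P[m&(d>0)&(abs(P[...,2]-46)<6)]; A=np.c_[q[:,:2]-q[:,:2].mean(0),np.ones(len(q))]; print(len(q),np.linalg.lstsq(A,q[:,2],rcond=None)[0],np.median(q[:,2]))
E
```

```text
t 25.325 pos [591.5 -54.   75.4] yawz 105.57 F [-9.3  4.2 31.6] w 17.4
turn [ 0.04 -0.03  0.12] shift after turn (tool) [-0.2 -0.  -0.3] axes x,y,z world
 [[ 0.963  0.269  0.   ]
 [ 0.     0.    -1.   ]
 [-0.269  0.963  0.   ]]
[ 0.62734336  1.924447   -0.01978771]
1809 [-4.83741071e-03 -6.33110831e-04  4.53163127e+01] 45.34263237792743
```

View pics/s15.png

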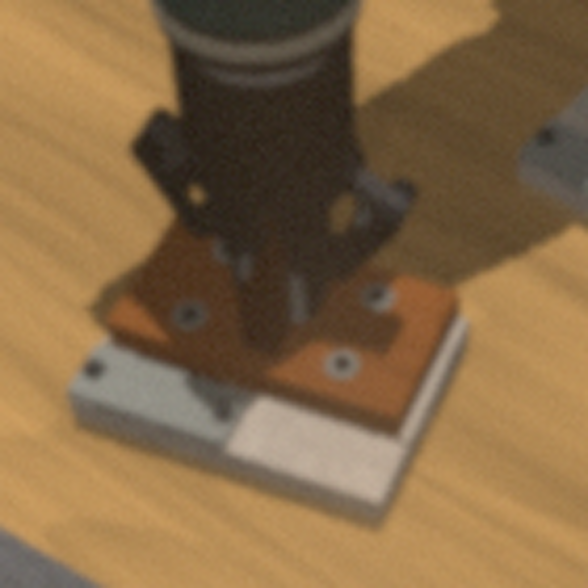

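Request:
move_arm(
  targets=[
    [0, 0, 0, 0, -0.4, 0, 0.05],
    [0, 0, 0, 0, 0, 0, 0.05],
    [0, 0, 0, 0, 0, 0, 0.05],
    [0, 0, 0, 0, 0, 0, 0.05],
  ],
)

```text
clock: 25.88
eef_pos: [591.5, -54.0, 75.4]
orientation: [-1.561, -0.215, 0.212]
wrist_force: [-6.7, 2.5, 25.3]
width: 17.1
```

```bash
python3 - <<'E'
from h import *
togo([591.4,-54.3,75.4],105.6)
p,d=viewer.read_camera("scene"); cv2.imwrite('pics/scene16.png',p)
E
```

```text
t 25.875 pos [591.5 -54.   75.4] yawz 105.57 F [-6.7  2.5 25.3] w 17.1
turn [ 0.04 -0.03  0.11] shift after turn (tool) [-0.2  0.  -0.3] axes x,y,z world
 [[ 0.963  0.269  0.   ]
 [ 0.     0.    -1.   ]
 [-0.269  0.963  0.   ]]
```

View pics/scene16.png

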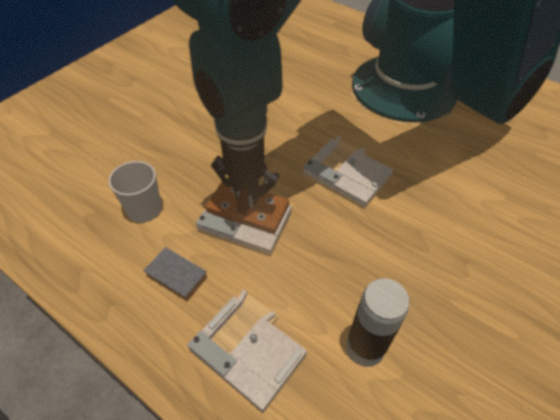

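The cover sits square and flush at pixel (248,208), held at about 25 N with the height unchanged. The cup, sanding block and can are where they started. Handing in.

```bash
python3 -c "
from bench import env
print(env.finish_job())"
```

```text
the job is handed in; nothing more can be done
None
```

The job was handed in at about 26 s of the 69 s allowed, with the cover on the fixture and held pressed down. No verdict was reported.

- **Blank:** I slid it down the lane under the keeper bar until it met about 11 N at the end stop, then let go. A push from behind with shut fingers met solid resistance (about 16 N, no movement), so it was home. Afterwards the cover and arm hid most of the lane, so I did not look at the blank again.
- **Cover:** It dropped onto the pin on the first descent, with no searching needed. The lifter springs began pushing at the expected height, and the tool stopped dead 6 mm lower, which matches flush on the rails. I finished holding it at about 25 N with the height steady.
- **Final picture:** It shows the cover square on the fixture, and the cup, sanding block and spray can where they started.

**Checks that disagreed:**
- The two cameras differed by about 3 mm along x. I settled the fixture position using the contact with the blank.
- The depth picture put the plate top at 45.3 mm against the expected 46 mm, with an apparent tilt of 0.005 rad. I put that down to camera error, but could not confirm it.
- A sideways force of about 7 N remained at the end.
- The finger width read about 1.5 mm below the true size on both grips.

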